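# Set a media bottle's screw cap to vent before sterilising

## Task

The media bottle in the bench clamp goes to the steriliser next, but its cap has only been started on the thread: screw the cap down (clockwise seen from above) until it bottoms out, then back it off a quarter turn so that the bottle can vent. Finish while still holding the cap in the fingers at that setting, so that it cannot creep before it is taped; do not let go at the end. Leave the other bottle, which stands free and is already closed, and the roll of tape where they are.

Things in the scene. Friction and masses are not known exactly. Their poses are not given: they have to be found in the camera images.
- clamped_bottle: round clear bottle, 66 mm wide, fixed in a grey bench clamp (base 100 x 90 x 10 mm, aluminium jaws up to 42 mm high, thumb screw on its -x side); cannot move or turn. Stands left or right, yaw within 0.5 rad. Origin: centre of the base's underside on the bench, z up along the bottle's axis. Shoulder slopes from 33 mm radius at 78 mm height to 19 mm at 100 mm, under the cap
- media_cap: its knurled white screw cap, 46 mm wide, 28 mm high, started on the thread, cannot be pulled off; stays as left. A 2.5 mm rib on its top runs from the centre to the rim along the cap's +x. Origin: centre of its underside, z up; fully home that is 108 mm above the bench (top 136 mm) and its +x is parallel to the clamped bottle's +x; a quarter turn back, to the bottle's +y
- cap_turn (a joint): turning of the cap on its thread, rad: 0 = bottomed out (hard stop), grows as it is unscrewed (anticlockwise from above); a quarter turn back is 1.571. Starts between 1.9 and 3.6, so it may take two or three grasps to screw it home. The cap rises 1 mm per rad. Turning takes about 0.1 N m
- spare_bottle: an identical bottle without a clamp, standing loose on the bench, closed with an identical cap that does not turn; 66 mm in diameter, 126 mm high, 0.45 kg. Origin: centre of its underside, z up. To be left alone
- tape_roll: roll of tan tape lying flat, 104 mm across, 25 mm high, loose. Origin: centre of its underside. To be left alone
There are look-alikes about, which are no part of the job. What is shaped like the clamped_bottle but red is not meant.

How it is judged:
By the outcome, as a careful person would: the job done as asked, in the order asked, and still so for the second after the job is handed in, while the arm keeps its last pose, push and grip.
It also fails if it takes over 51 s, if anything falls off the work surface, if the arm or the gripper's body presses on something with over 40 N, if the wrist force passes 120 N, or if a joint passes its speed limit or range.

## Robot

A 7-joint arm with a two-finger parallel gripper is mounted at the origin on a cart in front of the work surface, level with it; the furniture and walls round the work are solid. World frame = base frame: x ahead of the robot, y to its left, z up, the work surface at z = 0. Lengths are in mm, angles in rad, forces in N, time in s.
With the tool pointing down it reaches from about 425 to 875 mm from the base axis. Payload 9.9 kg.
Tool frame: the origin (TCP) lies midway between the tips of the shut fingers; the grasp point (between the pads) lies behind it (r.grip_point_offset is the z of the grasp point in the tool frame, in mm); z points along the fingers, y is the line along which they close (so a half turn about z gives the same grasp; the last joint's range is limited). The gripper opens to 85 mm and grips with 20 to 120 N. Pads are 22 mm wide; open, the fingers measure 114 mm over their backs; the gripper's body (76 mm by 85 mm) begins 54 mm behind the grasp point. The pads swing forward as they close: fully open they stand 13 mm farther back than shut.
Start: joints at [1.17, 0.576, 0.025, 1.437, -0.015, 1.129, -0.057], TCP at [210.285, -641.412, 231.289] pointing down, gripper open.
Joint ranges: [-2.76, 2.76], [-0.34, 2.15], [-1.52, 1.57], [0.19, 2.46], [-1.09, 4.23], [0.17, 1.99], [-2.82, 2.82]. Speed limits (rad/s): [2.22, 2.22, 3.01, 3.01, 3.14, 3.14, 3.14].

## Interface

Orientations are given as a rotation vector (axis times angle).
In Python, from rig import r gives the robot as it stands. The module is installed in compiled form; this text tells all that it offers.
- The arm moves only by the tool servo_tool, never from a script. Its argument "targets" is text: rows parted by semicolons, each of 4 numbers parted by spaces: the shift along the tool's x, y, z in m, then the turn about the tool's z in degrees. In form: dx dy dz turn; .... A call has 1 to 12 rows; each row shifts and turns the commanded pose from where the row before left it, along the tool's axes as they then stand; what a row does not reach is not made up. A row lasts 1/12 s, in which the tool goes at most 41.7 mm and 7.16 degrees, less where a joint would pass 70% of its speed; a pose out of reach is approached as far as the arm can. A call is refused whole if a number of a shift passes 0.0417 or a number of a turn 7.16, either way. A call with a gripper value outside its range is refused whole. "jaw" is the finger opening in m, from 0 to 0.0854, set as the call begins (left out, the last holds). The fingers move at their own pace and stop on an object; "squeeze" is the grip in N (left out, the last holds). Time passes only in rows, so rows that do not move let the fingers close. It gives the time, the measured TCP pose, the force, the opening and the grip force at its end, in the units of the state.
- r.get_obs(): the state, without advancing time (a new reading comes with each control period).
- r.snapshot(name): name is "scene" or "top"; returns a dict with "image" (420x560x3 uint8, red, green, blue), "intrinsics" (3x3 intrinsics, pixels), "k1" (the pictures are not rectified: a ray, as slopes to the right and down, at radius r is drawn at 1 + k1 r^2 times it, then the intrinsics apply), "rvec" (rotation vector, rad) and "tvec" (3), from world to camera coordinates, as OpenCV has them. Camera axes: x right, y down, z forward; pixel columns grow to the right and rows downward; lengths in mm; the calibration is good to about 2 mm. A picture is of the moment at which its call begins. There is no depth.
- r.finish_job(): hands the job in; it is judged then, once.
The state is a dict: "t": time; "joint_pos": joint angles; "qvel": joint speeds; "joint_efforts": joint torques, N m; "tool_pos": TCP position; "orientation": TCP orientation; "wrist_force": force on the tool from outside, world axes, zero at the start; "ft_torque": the same for the moment, N m; "gripper_width": finger opening in mm; "finger_force": force on a finger pad.
Only numpy, scipy, OpenCV 4.12 (cv2) and the standard library are available. Lean on these libraries where they do the work, as an engineer would, in place of code of your own. Each camera call takes 0.05 s, during which the arm holds its last target. There are 200 camera calls.

## Working session

There is one attempt and no reset: what is moved stays moved. The work goes in short steps, Python scripts to look and compute and a tool call to move; the robot and the scene stay as the last step left them, time stands still between calls to the robot, and variables do not carry over. Pictures are saved under pics/ and viewed, at most 10 in all, crops included, and the job is handed in when it is done.

Besides the shell and the picture viewer there is one more tool, called after "Call:" as name(argument=value, ...) on one line, values as JSON. servo_tool: Moves the arm, as the interface text tells. Its arguments: {"type":"object","properties":{"targets":{"type":"string"},"jaw":{"type":"number"},"squeeze":{"type":"number"}},"required":["targets"]}

```bash
mkdir -p pics; cat > h.py <<'E'
import numpy as np, cv2
from rig import r
def snap(n,f=None):
    s=r.snapshot(n)
    if f: cv2.imwrite('pics/'+f,s['image'][:,:,::-1])
    return s
def ray(s,u,v):
    K=np.array(s['intrinsics']);k=s['k1']
    d=np.array([(u-K[0,2])/K[0,0],(v-K[1,2])/K[1,1]]);p=d.copy()
    for _ in range(30): p=d/(1+k*(p@p))
    R=cv2.Rodrigues(np.array(s['rvec'],float))[0]
    return -R.T@np.array(s['tvec'],float), R.T@np.array([p[0],p[1],1])
def onplane(s,u,v,z):
    o,d=ray(s,u,v); return o+d*(z-o[2])/d[2]
def proj(s,P):
    R=cv2.Rodrigues(np.array(s['rvec'],float))[0]
    c=R@np.array(P,float)+np.array(s['tvec'],float);p=c[:2]/c[2];p=p*(1+s['k1']*(p@p))
    K=np.array(s['intrinsics']);return K[0,0]*p[0]+K[0,2],K[1,1]*p[1]+K[1,2]
E
python3 - <<'E'
from h import *
a=snap('scene','s1.png');b=snap('top','t1.png')
print(r.grip_point_offset,r.get_obs())
for s in(a,b):print(ray(s,280,210))
E
```

```text
-18.700000000000003 {'t': 0.1, 'joint_pos': array([ 1.17018543,  0.57646684,  0.02484713,  1.43783257, -0.01503225,
        1.12904059, -0.05649807]), 'qvel': array([ 1.24086125e-03, -1.24875181e-03,  4.23284831e-04, -1.85063825e-03,
       -2.03814019e-03,  1.02731242e-03, -6.83617016e-05]), 'joint_efforts': array([ 6.08095463e-03, -7.67299891e+01,  2.25797161e+00, -2.86601079e+01,
        1.59389398e-02,  8.64980015e-03, -2.98187740e-05]), 'tool_pos': array([ 210.17081074, -640.99713563,  230.51322751]), 'orientation': array([-3.10073957e+00, -4.95356814e-01,  4.66948354e-04]), 'wrist_force': array([ 0.41248783, -0.05114942, -0.11450918]), 'ft_torque': array([ 0.00722602, -0.01430206, -0.00243047]), 'finger_force': 0.0, 'gripper_width': 85.78517363499789}
(array([ 94.86853918, 692.61423578, 829.24472211]), array([ 0.37104135, -0.72099749, -0.58524182]))
(array([ 437.19359323, -215.53883968, 1464.56989515]), array([ 0.09927872, -0.01715252, -0.99511248]))
```

View pics/s1.png

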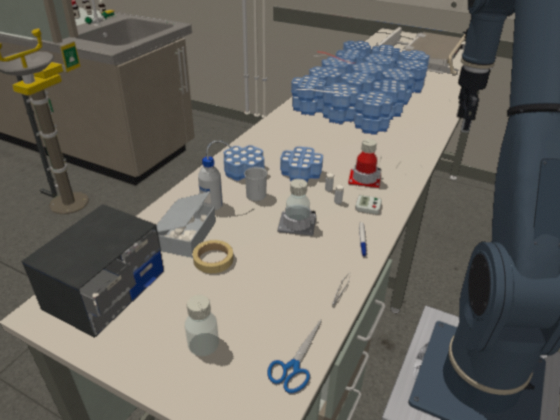

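View pics/t1.png

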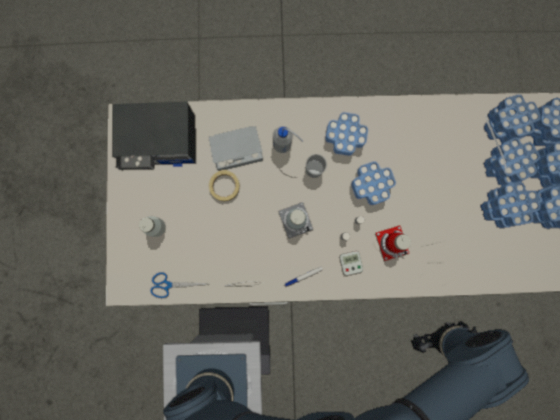

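Candidates: the clear bottle in a grey clamp at top (296,219) / scene (298,208); the red one at top (394,243) / scene (366,163); the free clear bottle at top (152,227) / scene (201,325). The first fits the description because it is clear and held in a grey clamp. I'll confirm that in a crop.

```bash
python3 - <<'E'
from h import *
a=cv2.imread('pics/s1.png');b=cv2.imread('pics/t1.png')
f=lambda i,u,v,w:cv2.resize(i[v-w:v+w,u-w:u+w],(400,400),interpolation=cv2.INTER_CUBIC)
cv2.imwrite('pics/c1.png',np.hstack([f(a,298,207,32),f(b,296,219,25)]))
E
```

```text
(no output)
```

View pics/c1.png

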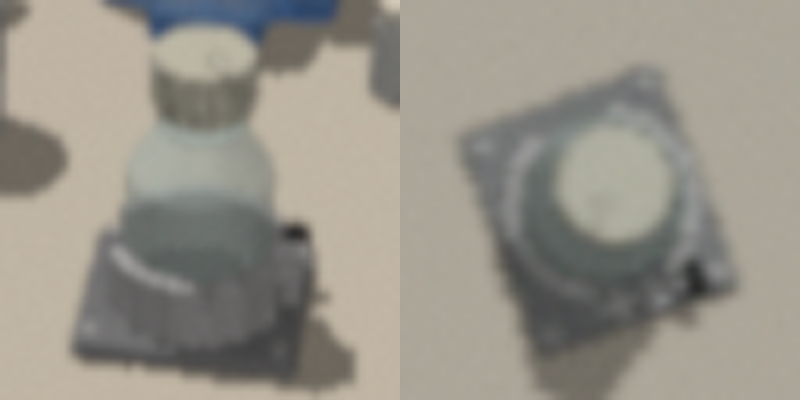

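The crop confirms the target: a clear bottle with a white cap in a grey clamp. The cap top is at about scene (299,184) / top (298,217). The clamp's long axis leans left in the top view, so its yaw is about +0.38.

```bash
cat > loc.py <<'E'
from h import *
a=snap('scene');b=snap('top')
def capmask(s,u,v,w,near):
    im=s['image'].astype(int);m=np.zeros(im.shape[:2],np.uint8)
    ref=im[v-1:v+2,u-1:u+2].reshape(-1,3).mean(0)
    m[v-w:v+w,u-w:u+w]=(np.abs(im-ref).max(2)<near)[v-w:v+w,u-w:u+w]
    n,l,st,c=cv2.connectedComponentsWithStats(m,connectivity=4);i=l[v,u]
    print('cap',ref,st[i],c[i]);return c[i]
ct=capmask(b,298,217,14,22);cs=capmask(a,298,183,14,22)
o1,d1=ray(b,*ct);o2,d2=ray(a,*cs)
A=np.c_[d1,-d2];k=np.linalg.lstsq(A,o2-o1,rcond=None)[0]
p,q=o1+k[0]*d1,o2+k[1]*d2;print('tri',(p+q)/2,p-q)
for z in(137,139):print(z,onplane(b,*ct,z),onplane(a,*cs,z))
c=[onplane(b,271+x/8,194+y/8,10)[:2] for x,y in[(62,135),(245,65),(335,290),(150,355)]]
print('base',np.mean(c,0),cv2.minAreaRect(np.array(c,np.float32)))
o=r.get_obs();print(o['tool_pos'],cv2.Rodrigues(o['orientation'])[0].round(3),r.get_obs()['t'])
E
python3 loc.py
```

```text
cap [173.11111111 172.55555556 158.55555556] [291 210  14  14 152] [297.44736842 216.17763158]
cap [183.88888889 179.         161.88888889] [284 177  23  20 214] [291.79439252 185.60280374]
tri [ 556.99796175 -288.55131296  126.99976627] [-13.93163002  -6.08665323  -0.82893309]
137 [ 549.15382593 -291.002631    137.        ] [ 557.55676281 -272.14856118  137.        ]
139 [ 548.98515649 -290.88894389  139.        ] [ 556.21998636 -269.36121513  139.        ]
base [ 546.04456673 -292.05488877] ((545.4237060546875, -292.1348571777344), (101.69697570800781, 82.17520904541016), 19.6500301361084)
[ 210.216478   -641.15104241  230.77103126] [[ 0.95   0.312 -0.   ]
 [ 0.312 -0.95   0.001]
 [-0.    -0.001 -1.   ]] 0.2
```

Call:
servo_tool(targets="0.018 -0.0095 0 0;0.018 -0.0095 0 0;0.018 -0.0095 0 0;0.018 -0.0095 0 0;0.018 -0.0095 0 0;0.018 -0.0095 0 0;0.018 -0.0095 0 0;0.018 -0.0095 0 0;0.018 -0.0095 0 0;0.018 -0.0095 0 0;0.018 -0.0095 0 0;0.018 -0.0095 0 0", jaw=0.0854, squeeze=60)

```text
t: 1.2
tool_pos: [380.5, -464.9, 231.2]
orientation: [-3.102, -0.495, 0.0]
wrist_force: [-0.1, -1.0, -0.3]
gripper_width: 85.5
finger_force: 0.0
```

```bash
python3 - <<'E'
from h import *
o=r.get_obs();print(o['joint_pos'].round(3),o['tool_pos'],o['orientation'],o['t'])
im=cv2.imread('pics/s1.png')
for z in(137,139):print(onplane(snap('scene'),298.8,183.8,z))
E
```

```text
[ 8.050e-01  4.640e-01  2.000e-03  1.643e+00 -1.000e-03  1.036e+00
 -4.460e-01] [ 380.54892481 -464.92726027  231.18742768] [-3.10199649e+00 -4.95472547e-01  3.03303976e-04] 1.2
[ 545.22963048 -288.93584413  137.        ]
[ 543.92846898 -286.09999707  139.        ]
```

Call:
servo_tool(targets="0.0177 -0.0095 0 0;0.0177 -0.0095 0 0;0.0177 -0.0095 0 0;0.0177 -0.0095 0 0;0.0177 -0.0095 0 0;0.0177 -0.0095 0 0;0.0177 -0.0095 0 0;0.0177 -0.0095 0 0;0.0177 -0.0095 0 0;0.0177 -0.0095 0 0;0.0177 -0.0095 0 0;0.0177 -0.0093 0 0")

```text
t: 2.3
tool_pos: [546.6, -291.5, 231.2]
orientation: [3.102, 0.494, -0.001]
wrist_force: [-0.8, -0.6, 0.3]
gripper_width: 85.1
finger_force: 0.0
```

Call:
servo_tool(targets="0 0 0 -7;0 0 0 -7;0 0 0 -7;0 0 0 -7;0 0 0 -7;0 0 0 -7;0 0 0 -7;0 0 0 -7;0 0 0 -7;0 0 0 -7;0 0 0 -7;0 0 0 -7")

```text
t: 3.3
tool_pos: [545.9, -292.4, 231.1]
orientation: [-1.967, -2.449, 0.001]
wrist_force: [-0.5, 0.1, 0.2]
gripper_width: 85.5
finger_force: 0.0
```

Call:
servo_tool(targets="0 0 0 -7;0 0 0 -7;0 0 0 -7;0 0 0 -7;0 0 0 -7;0 0 0 -7;0 0 0 -7;0 0 0 -7;0 0 0 -7;0 0 0 -7;0 0 0 -7;0 0 0 -7")

```text
t: 4.3
tool_pos: [545.9, -292.5, 231.1]
orientation: [0.176, -3.136, 0.0]
wrist_force: [-0.6, -0.4, 0.6]
gripper_width: 85.5
finger_force: 0.0
```

```bash
python3 - <<'E'
from h import *
o=r.get_obs();print(o['joint_pos'].round(3),o['tool_pos'],cv2.Rodrigues(o['orientation'])[0].round(3),o['t'])
a=snap('scene');b=snap('top');f=lambda s,u,v,w:cv2.resize(s['image'][v-w:v+w,u-w:u+w,::-1],(400,400),interpolation=cv2.INTER_CUBIC)
cv2.imwrite('pics/c2.png',np.hstack([f(a,298,185,40),f(b,296,219,40)]))
E
```

```text
[ 0.89   0.581 -0.789  1.575  0.437  1.17   1.693] [ 545.89396341 -292.46690934  231.07610803] [[-0.994 -0.112 -0.001]
 [-0.112  0.994 -0.   ]
 [ 0.001 -0.    -1.   ]] 4.3
```

View pics/c2.png

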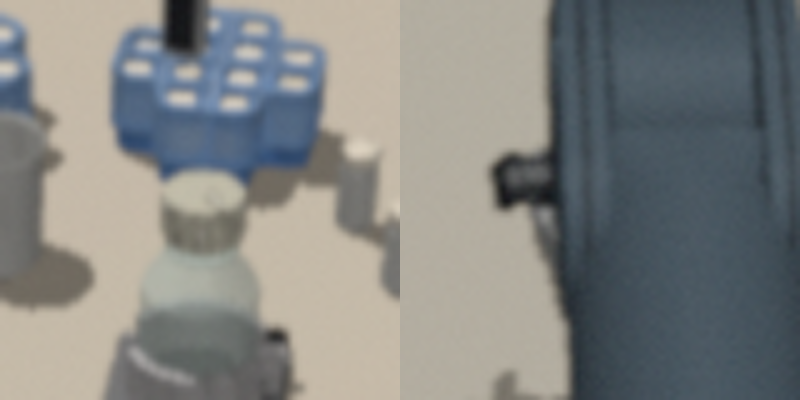

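In the crop the open gripper is above the bottle and the cap top is still at scene (299,183). Descending now.

Call:
servo_tool(targets="0 0 0.013 0;0 0 0.013 0;0 0 0.013 0;0 0 0.013 0;0 0 0.013 0;0 0 0.013 0;0 0 0.013 0;0 0 0.013 0;0 0 0.013 0;0 0 0.010 0;0 0 0 0;0 0 0 0")

```text
t: 5.4
tool_pos: [546.3, -291.3, 103.7]
orientation: [0.169, -3.136, -0.001]
wrist_force: [0.3, -0.1, 0.5]
gripper_width: 85.2
finger_force: 0.0
```

Call:
servo_tool(targets="0 0 0 0;0 0 0 0;0 0 0 0;0 0 0 0;0 0 0 0;0 0 0 0;0 0 0 0;0 0 0 0", jaw=0.04, squeeze=20)

```text
t: 6.07
tool_pos: [546.8, -291.4, 105.0]
orientation: [-0.168, 3.136, -0.001]
wrist_force: [-0.9, 0.9, 6.2]
gripper_width: 45.0
finger_force: 23.0
```

```bash
cat > st.py <<'E'
from h import *
o=r.get_obs();R=cv2.Rodrigues(o['orientation'])[0]
print('t',o['t'],'yaw_x',np.degrees(np.arctan2(R[1,0],R[0,0])).round(2),'pos',o['tool_pos'].round(2),'F',o['wrist_force'].round(2),'F_tool',(R.T@o['wrist_force']).round(2),'M',o['ft_torque'].round(3),'w',o['gripper_width'],o['finger_force'],'q',o['joint_pos'].round(3))
E
python3 st.py
```

```text
t 6.0667 yaw_x -173.85 pos [ 546.76 -291.43  105.02] F [-0.88  0.95  6.16] F_tool [ 0.76  1.03 -6.16] M [ 0.182  0.254 -0.01 ] w 44.9686420624654 23.02920699119568 q [ 0.844  0.705 -0.715  1.722  0.56   0.928  1.579]
```

Call:
servo_tool(targets="0 0 0 0;0 0 0 0;0 0 0 0;0 0 0.0001 5;0 0 0.0001 6;0 0 0.0001 6;0 0 0.0001 6;0 0 0.0001 6", squeeze=60)

```text
t: 6.73
tool_pos: [546.8, -290.9, 104.7]
orientation: [0.629, 3.077, 0.0]
wrist_force: [-2.2, 3.3, 7.0]
gripper_width: 44.8
finger_force: 59.9
```

```bash
python3 st.py
```

```text
t 6.7333 yaw_x 156.89 pos [ 546.85 -290.94  104.66] F [-2.15  3.27  6.95] F_tool [ 3.26  2.17 -6.95] M [0.576 0.366 0.111] w 44.75873771209662 59.8905873298645 q [ 0.767  0.674 -0.579  1.726  0.458  0.88   1.158]
```

Call:
servo_tool(targets="0 0 0.0001 6;0 0 0.0001 6;0 0 0.0001 6;0 0 0.0001 6;0 0 0.0001 6;0 0 0.0001 6;0 0 0.0001 6;0 0 0.0001 6;0 0 0.0001 6;0 0 0.0001 6;0 0 0.0001 6;0 0 0.0001 6")

```text
t: 7.73
tool_pos: [547.7, -290.4, 103.5]
orientation: [2.316, 2.12, 0.003]
wrist_force: [1.7, 3.8, 4.4]
gripper_width: 44.4
finger_force: 60.2
```

```bash
python3 st.py
```

```text
t 7.7333 yaw_x 84.93 pos [ 547.73 -290.43  103.46] F [1.68 3.76 4.35] F_tool [ 3.89  1.36 -4.35] M [ 0.748 -0.274  0.152] w 44.39722355866692 60.194116830825806 q [ 0.555  0.629 -0.229  1.735  0.185  0.797  0.151]
```

Call:
servo_tool(targets="0 0 0.0001 5;0 0 0.0001 5;0 0 0.0001 5;0 0 0.0001 5")

```text
t: 8.07
tool_pos: [548.1, -290.5, 103.1]
orientation: [2.649, 1.687, 0.004]
wrist_force: [1.8, 2.8, 5.3]
gripper_width: 44.9
finger_force: 60.2
```

```bash
python3 st.py
```

```text
t 8.0667 yaw_x 64.99 pos [ 548.07 -290.49  103.14] F [1.82 2.77 5.27] F_tool [ 3.29  0.49 -5.26] M [ 0.694 -0.384  0.051] w 44.945890287152075 60.2157586812973 q [ 0.493  0.625 -0.129  1.737  0.105  0.784 -0.122]
```

Call:
servo_tool(targets="0 0 0.0001 5;0 0 0.0001 5;0 0 0.0001 5;0 0 0.0001 5")

```text
t: 8.4
tool_pos: [547.1, -292.0, 102.8]
orientation: [2.9, 1.204, 0.001]
wrist_force: [5.9, 6.2, 5.7]
gripper_width: 45.0
finger_force: 60.5
```

```bash
python3 st.py
```

```text
t 8.4 yaw_x 45.08 pos [ 547.12 -291.98  102.82] F [5.9  6.16 5.75] F_tool [ 8.53 -0.16 -5.75] M [ 1.359 -1.303  1.733] w 44.97466903060365 60.547531843185425 q [ 0.431  0.624 -0.027  1.74   0.024  0.776 -0.392]
```

Torque jumped to 1.73 N m, so the cap is at the stop. I'll unload it in small steps to find the zero-torque angle.

Call:
servo_tool(targets="0 0 0 0;0 0 0 0")

```text
t: 8.57
tool_pos: [547.5, -291.7, 102.8]
orientation: [2.897, 1.209, 0.002]
wrist_force: [0.1, 0.4, 6.6]
gripper_width: 44.5
finger_force: 60.7
```

```bash
python3 st.py
```

```text
t 8.5667 yaw_x 45.29 pos [ 547.46 -291.66  102.82] F [0.12 0.36 6.64] F_tool [ 0.34 -0.15 -6.64] M [-0.14   0.086  1.231] w 44.475841139233786 60.65386176109314 q [ 0.431  0.624 -0.028  1.74   0.024  0.775 -0.389]
```

Call:
servo_tool(targets="0 0 0 -1;0 0 0 0")

```text
t: 8.73
tool_pos: [547.5, -291.6, 102.8]
orientation: [2.887, 1.234, 0.002]
wrist_force: [0.8, 0.1, 6.8]
gripper_width: 44.8
finger_force: 60.6
```

```bash
python3 st.py
```

```text
t 8.7333 yaw_x 46.3 pos [ 547.47 -291.65  102.83] F [0.82 0.08 6.82] F_tool [ 0.63  0.55 -6.81] M [ 0.034 -0.109  0.644] w 44.823130274329095 60.64741373062134 q [ 0.435  0.624 -0.034  1.74   0.028  0.776 -0.375]
```

Call:
servo_tool(targets="0 0 0 -1;0 0 0 0")

```text
t: 8.9
tool_pos: [547.5, -291.6, 102.8]
orientation: [2.877, 1.258, 0.003]
wrist_force: [0.4, -0.0, 6.6]
gripper_width: 44.6
finger_force: 60.6
```

```bash
python3 st.py
```

```text
t 8.9 yaw_x 47.24 pos [ 547.48 -291.62  102.82] F [ 0.43 -0.    6.59] F_tool [ 0.3   0.33 -6.59] M [ 0.08  -0.052  0.093] w 44.56377763336213 60.643097162246704 q [ 0.438  0.624 -0.039  1.74   0.032  0.776 -0.362]
```

Call:
servo_tool(targets="0 0 -0.0001 -4;0 0 -0.0001 -6;0 0 -0.0001 -6;0 0 -0.0001 -6;0 0 -0.0001 -6;0 0 -0.0001 -6;0 0 -0.0001 -6;0 0 -0.0001 -6;0 0 -0.0001 -6;0 0 -0.0001 -6;0 0 -0.0001 -6;0 0 -0.0001 -6")

```text
t: 9.9
tool_pos: [547.9, -291.7, 104.1]
orientation: [1.629, 2.682, 0.001]
wrist_force: [1.1, -0.2, 5.6]
gripper_width: 44.6
finger_force: 60.5
```

Call:
servo_tool(targets="0 0 -0.0001 -6;0 0 -0.0001 -6;0 0 -0.0001 -5;0 0 -0.0001 -3;0 0 0 0;0 0 0 0;0 0 0 0")

```text
t: 10.48
tool_pos: [548.0, -291.6, 104.4]
orientation: [1.146, 2.921, 0.001]
wrist_force: [3.5, 0.2, 4.6]
gripper_width: 44.7
finger_force: 60.6
```

```bash
python3 st.py; python3 - <<'E'
from h import *
a=snap('scene','s3.png');f=lambda s,u,v,w:cv2.resize(s['image'][v-w:v+w,u-w:u+w,::-1],(500,500),interpolation=cv2.INTER_CUBIC)
cv2.imwrite('pics/c3.png',f(a,298,185,35))
E
```

```text
t 10.4833 yaw_x 137.16 pos [ 548.   -291.56  104.43] F [3.47 0.15 4.63] F_tool [-2.45  2.48 -4.62] M [ 0.048 -0.516  0.128] w 44.74299544986813 60.58623433113098 q [ 0.713  0.657 -0.486  1.727  0.389  0.851  0.877]
```

View pics/c3.png

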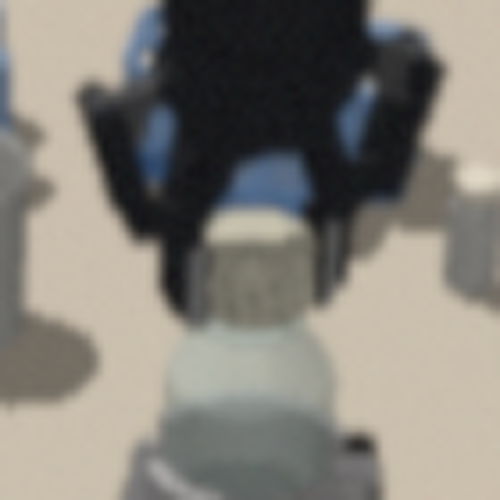

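The fingers hold the cap at scene (298,184), with its top partly visible. I'll check the rib against its predicted position in an averaged, contrast-stretched crop.

```bash
python3 - <<'E'
from h import *
S=[snap('scene') for _ in range(12)];a=S[0]
im=np.mean([s['image'].astype(float) for s in S],0)
x0,y0,x1,y1=284,170,314,196
c=cv2.resize(im[y0:y1,x0:x1].mean(2).astype(np.float32),None,fx=20,fy=20,interpolation=cv2.INTER_CUBIC)
c=np.clip((c-110)/(200-110)*255,0,255).astype(np.uint8)
cv2.imwrite('pics/c4.png',c)
z=139;C=np.array([548,-291.6])
for d in(0,90,110,130,200,290):
    p=C+23*np.array([np.cos(np.radians(d)),np.sin(np.radians(d))]);u,v=proj(a,[*p,z]);print(d,round((u+.5-x0)*20),round((v+.5-y0)*20))
u,v=proj(a,[*C,z]);print('c',(u+.5-x0)*20,(v+.5-y0)*20)
E
python3 st.py
```

```text
0 141 213
90 219 341
110 278 352
130 339 351
200 469 273
290 314 167
c 296.50382402514197 258.2956254645069
t 11.1333 yaw_x 137.17 pos [ 547.96 -291.58  104.43] F [2.18 0.57 5.49] F_tool [-1.23  1.91 -5.49] M [ 0.014 -0.483  0.101] w 44.645830640184265 60.587255358695984 q [ 0.713  0.657 -0.486  1.727  0.389  0.851  0.877]
```

View pics/c4.png

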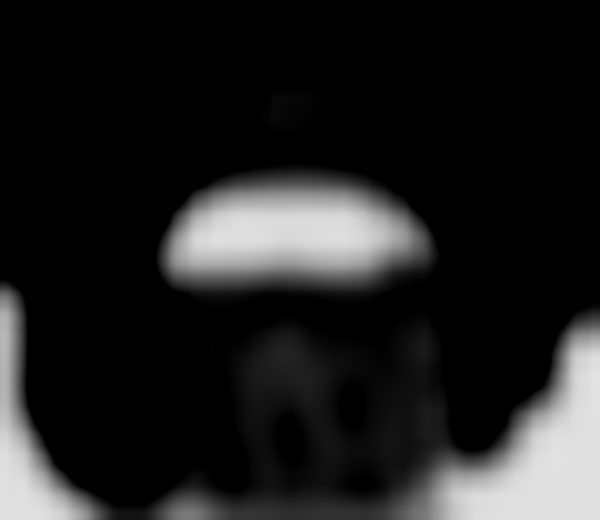

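The near half of the cap top is in the gripper's shadow, so the rib can't be judged at this stretch. One more crop, stretched for the shaded part.

```bash
python3 - <<'E'
from h import *
S=[snap('scene') for _ in range(10)]
im=np.mean([s['image'].astype(float) for s in S],0).mean(2)
print(im[180:192,291:306].round(0).astype(int))
t=cv2.imread('pics/t1.png').astype(int).mean(2);print(t[209:225,290:306].astype(int))
E
python3 st.py|cut -c1-40
```

```text
[[ 47  94 144 168 178 180 180 180 180 180 178 165 147 122  80]
 [ 70 129 171 185 188 188 187 187 187 187 187 182 172 152 115]
 [ 88 149 177 183 183 182 180 179 181 182 182 176 162 149 127]
 [ 88 140 157 159 159 158 154 152 156 158 158 150 131 121 114]
 [ 80 106 120 123 123 120 117 118 119 122 122 119 112 109 108]
 [ 84  88 103 109 109 108 107 110 108 108 109 109 109 110 109]
 [ 85  84 103 109 109 110 114 117 112 110 110 109 110 114 114]
 [ 82  85 106 110 111 115 119 122 117 114 113 111 111 116 117]
 [ 85  92 108 109 112 118 120 121 120 117 113 113 112 115 115]
 [ 89 100 109 107 111 117 119 118 120 116 110 112 114 115 115]
 [ 89 101 110 108 110 116 116 113 117 115 108 112 115 116 119]
 [ 87  96 108 108 109 115 113 107 114 116 111 114 116 116 120]]
[[118 120 122 127 132 141 146 146 144 149 150 148 145 137 125 131]
 [125 129 135 139 149 158 163 162 162 162 154 145 147 149 138 134]
 [129 135 145 156 163 168 169 169 169 169 164 159 155 151 150 142]
 [127 138 155 165 168 169 169 169 169 171 171 168 164 152 147 147]
 [122 141 158 168 169 169 170 171 170 170 170 170 167 153 140 145]
 [125 149 163 169 168 171 169 171 170 169 171 170 168 162 148 143]
 [127 153 166 170 170 169 170 169 170 170 169 170 170 167 155 141]
 [130 156 166 170 169 168 170 169 170 169 170 168 168 167 153 137]
 [133 158 167 169 169 169 168 168 170 169 169 168 169 166 152 133]
 [129 155 166 169 165 162 163 165 167 168 170 169 168 164 147 125]
 [115 143 162 168 162 159 161 163 167 169 171 168 168 162 138 114]
 [101 122 151 163 164 160 162 164 167 168 168 167 165 154 129 115]
 [ 98 106 130 153 160 159 161 168 168 170 168 166 156 136 115 114]
 [ 96  94 107 129 143 151 160 166 168 166 163 154 136 115 103 113]
 [ 96  95  96 104 114 130 148 155 156 148 141 127 110 102 100 108]
 [ 95  94  93  95  95 103 110 116 116 111 107 101  98  94  97 112]]
t 11.6333 yaw_x 137.17 pos [ 547.99 -291
```

The rib shows as a bright ridge from scene (298,183) to about (298,188). That puts its bearing at about 110°, which is the clamp yaw of about 20° plus 90°, as wanted. Handing in while still holding the cap.

```bash
python3 -c "
from rig import r
print(r.finish_job())"
```

```text
the job is handed in; nothing more can be done
None
```

The cap was screwed down to its hard stop and backed off a quarter turn (about 90° by the tool angle, agreeing with the rib on the cap); I handed the job in at about 12 s with the fingers still gripping it at 60 N, the spare bottle and tape roll left alone.

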